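# Draw the hot baking tray out with the oven hook

## Task

The baking tray in the little oven is hot: take the oven hook from the cork mat, drop its hook into the wire loop on the front of the tray and draw the tray slowly straight out until it is fully home against its stops, snugged up with a firm steady pull of about 15 N, never a yank and never over 20 N. Then unhook it, leave the tray out with the vegetables still on it, and lay the hook back on the cork mat, resting on the flat underside of its handle. Do not touch the oven or the tray with the hand, and leave the other things standing where they are.

Things in the scene. Friction and masses are not known exactly. Their poses are not given: they have to be found in the camera images.
- oven_hook: oven hook: wooden handle 115 x 24 x 34 mm (length, width, height) lying on its flat underside, ahead of it a 7 mm steel rod ending in a hook bent down and slightly back. 0.11 kg, balanced 20 mm ahead of the handle's middle. Origin: middle of the handle's underside; x along the rod to the hook, z up. Rod axis 24.5 mm up; the hook's front is at x = 129.5 mm; the handle ends at x = 57.5 mm
- hook_tip (a point): lowest point of the hook's tip, at (121.5, 0, 1) mm in the hook's frame; the height between it and the rod's lower side is 20 mm, and from the handle side the hook is open
- cork_mat: flat cork mat 250 x 130 x 6 mm, fixed, on which the hook lies at first. Origin: middle of its underside, on the worktop; x along its length, z up
- mini_oven: compact steel oven 300 wide, 225 deep, 238 mm high, fixed, its door dropped open. Origin: on the worktop below the middle of the front opening; x points into the oven, z up. Opening 270 mm wide, 42 to 178 mm above the worktop; knobs above it stand out 16 mm. The door lies level, reaches 155 mm out from the front, 282 mm wide, upper face at 40 mm
- baking_tray: dark steel baking tray 165 (x) x 266 (y) x 21 mm, 0.4 to 0.8 kg, loose in runners in the oven (2 mm play a side, 2.5 mm up and down). Origin: middle of its underside, 72 mm above the worktop; x into the oven, z up. It slides stiffly (some N, differs) along the oven's -x for 6.5 to 9.6 cm, until lugs at its rear meet hard studs, not always set alike: found by feel, the pull rises sharply
- tray_loop (a point): middle of the opening of the tray's pull loop, a level U of 6 mm wire on the middle of the tray's front edge, standing out of the oven's front. Opening 30 mm long (x, tray wall to inside of the loop's end), 19 mm wide (y), rounded at the end. The wire's axis is at this height, 90 mm above the worktop. Axes as the tray's
- tray_garlic: garlic bulb, 60 mm, lying loose on the tray; origin at its underside
- tray_garlic_b: second garlic bulb, 60 mm, lying loose on the tray; origin at its underside
- tray_onion: red onion, 78 mm wide, 84 mm high, standing loose on the tray; origin at its underside
- lemon: lemon, 78 x 55 x 56 mm, on the worktop; not to be disturbed
- salt_shaker: salt shaker, 44 mm wide, 90 mm high, on the worktop right of the oven's door; not to be disturbed
- tin_red: low food tin, 75 mm wide, 58 mm high, on the worktop right of the mat; not to be disturbed
- jar_small: small jar, 58 mm wide, 85 mm high, on the worktop behind the mat; not to be disturbed

How it is judged:
On the way, in this order (a step that is already met when the one before it is completed fails the run):
1. the hook's tip is down inside the tray's loop (z of hook_tip in the frame of tray_loop below -0.006 m and x of hook_tip in the frame of tray_loop between -0.016 and 0.016 m and y of hook_tip in the frame of tray_loop between -0.0125 and 0.0125 m), for 0.2 s.
2. with the hook in its loop the tray is drawn snug against its stops (pulled with over 11 N there) (all of step 1 and x of baking_tray in the frame of mini_oven below 0.0285 m and contact force between oven_hook and baking_tray above 11 N), for 0.2 s.
At the end, for the whole second after the job is handed in: The tray is still out and level (its middle at most 28.5 mm inside the oven's front) with the garlic and onion on it; the oven hook lies released and still on its flat underside on the cork mat, the middle of its handle at least 1 cm in from the mat's edges (x of baking_tray in the frame of mini_oven below 0.0285 m and angle between baking_tray's own z axis and vertical below 0.08 rad and x of oven_hook in the frame of cork_mat between -0.1 and 0.1 m and y of oven_hook in the frame of cork_mat between -0.055 and 0.055 m and z of oven_hook in the frame of cork_mat below 0.01 m and angle between oven_hook's own z axis and vertical below 0.1 rad and linear speed of each of oven_hook, baking_tray below 0.02 m/s and x of tray_garlic in the frame of baking_tray between -0.085 and 0.085 m and y of tray_garlic in the frame of baking_tray between -0.12 and 0.12 m and x of tray_garlic_b in the frame of baking_tray between -0.085 and 0.085 m and y of tray_garlic_b in the frame of baking_tray between -0.12 and 0.12 m and x of tray_onion in the frame of baking_tray between -0.085 and 0.085 m and y of tray_onion in the frame of baking_tray between -0.12 and 0.12 m); the robot touches nothing.
It fails at once if the hook pulls or presses on the tray with more than 24 N (a yank) (contact force between oven_hook and baking_tray above 24 N).
It fails at once if the hook is pressed or knocked against the oven with more than 20 N (contact force between oven_hook and mini_oven above 20 N).
It fails at once if the hand or arm touches the hot tray or oven (contact force between any of the arm, the fingers and baking_tray above 0.5 N or contact force between any of the arm, the fingers and mini_oven above 0.5 N).
It fails at once if a vegetable falls off the tray (height (world z) of any of tray_garlic, tray_garlic_b, tray_onion below 0.06 m).
It fails at once if the lemon, salt shaker, tin or small jar is moved (more than 2 cm) (distance of any of lemon, salt_shaker, tin_red, jar_small from where it was at the start of the episode above 0.02 m).
It also fails if it takes over 64 s, if anything falls off the work surface, if the arm or the gripper's body presses on something with over 40 N, if the wrist force passes 120 N, or if a joint passes its speed limit or range.

## Robot

A 6-joint arm with a two-finger parallel gripper is mounted at the origin on a cart in front of the work surface, level with it; the furniture and walls round the work are solid. World frame = base frame: x ahead of the robot, y to its left, z up, the work surface at z = 0. Lengths are in m, angles in rad, forces in N, time in s.
With the tool pointing down it reaches from about 0.375 to 0.9 m from the base axis. Payload 3.1 kg.
Tool frame: the origin (TCP) lies at the centre of the arm's flange, where the gripper is bolted on; the fingertips stand robot.tip_extent ahead of it and the grasp point (between the pads) lies 164 mm ahead of it (robot.tip_extent is the distance from the TCP to the fingertips, in m); z points along the fingers, y is the line along which they close (so a half turn about z gives the same grasp; the last joint's range is limited). The gripper opens to 87 mm and grips with 3 to 60 N. Pads are 19 mm wide; open, the fingers measure 117 mm over their backs; the gripper's body (75 mm by 190 mm) begins 51 mm behind the grasp point.
Start: joints at [-1.45, 0.527, 1.433, -0, 1.181, -0.178], TCP at [0.185, -0.597, 0.405] pointing down, gripper open.
Joint ranges: [-3.08, 3.08], [-0.75, 2.2], [0.22, 2.44], [-1.43, 4.57], [0, 2.65], [-2.85, 2.85]. Speed limits (rad/s): [2.79, 2.79, 3.14, 3.14, 3.14, 3.14].

## Interface

Orientations are given as a unit quaternion [x, y, z, w].
In Python, from rig import get_obs, camera, hand_in, cut_out, robot gives the robot as it stands.
- The arm moves only by the tool step_arm, never from a script. Its argument "rows" is a list of rows, each a list of 6 numbers: the shift along the world's x, y, z in m, then the turn, a rotation vector about the world's x, y, z in degrees. A call has 1 to 12 rows; each row shifts and turns the commanded pose from where the row before left it; what a row does not reach is not made up. A row lasts 1/8 s, in which the tool goes at most 62.5 mm and 10.7 degrees, less where a joint would pass 70% of its speed; a pose out of reach is approached as far as the arm can. A call is refused whole if a number of a shift passes 0.0625 or a number of a turn 10.7, either way. A call with a gripper value outside its range is refused whole. "jaw" is the finger opening in m, from 0 to 0.087, set as the call begins (left out, the last holds). The fingers move at their own pace and stop on an object; "squeeze" is the grip in N (left out, the last holds). Time passes only in rows, so rows that do not move let the fingers close. It gives the time, the measured TCP pose, the force, the opening and the grip force at its end, in the units of the state.
- get_obs(): the state, without advancing time (a new reading comes with each control period).
- camera(name): name is "scene" or "top" or "wrist"; returns a dict with "pixels" (420x560x3 uint8, blue, green, red), "depth" (420x560 float32, m along the optical axis (not along the pixel's ray), 0 where there is no reading), "fov_y" (degrees; the focal length in pixels is half the picture's height over the tangent of half this angle, whatever the lens; pixels are square), "cx", "cy" (the principal point, pixels), "k1" (the pictures are not rectified: a ray, as slopes to the right and down, at radius r is drawn at 1 + k1 r^2 times it, then the intrinsics apply), "extrinsics" (4x4, takes a point from camera to world coordinates); the wrist camera has in their place "mount" (4x4, takes a point from camera to tool coordinates, whose origin is the TCP and whose axes are the flange's). Camera axes: x right, y up, looking along -z (the intrinsics and any distortion apply to the point x, -y, -z); pixel columns grow to the right and rows downward; lengths in m; the calibration is good to about 2 mm. A picture is of the moment at which its call begins: read the wrist's pose just before it.
- hand_in(): hands the job in; it is judged then, once.
Trained networks look in the newest picture that a camera, given by its name, has taken for a name from the list of things; names that differ only in an ending like _2 or _b are one class to them, and where a whole thing is asked for, a point or a joint stands for the part that bears it (a point fixed in the world has none). Each returns a list of dicts, best first, with "confidence" (0 to 1); they miss things now and then, are a little off and sometimes report something else, mostly with a low value. They report only what shows in the picture. A call takes as long as a camera call.
- cut_out(label, camera): "region" (420x560 bool, what is visible of it) and "extent" ([centre column, centre row, width, height] in pixels, round what is visible of it).
The state is a dict: "time": time; "q": joint angles; "joint_velocities": joint speeds; "joint_torque": joint torques, N m; "position": TCP position; "tool_rot": TCP orientation; "ft_force": force on the tool from outside, world axes, zero at the start; "moment": the same for the moment, N m; "grip_width": finger opening in m; "grip_force": force on a finger pad.
Only numpy, scipy, OpenCV 4.12 (cv2) and the standard library are available. Lean on these libraries where they do the work, as an engineer would, in place of code of your own. Each camera call takes 0.05 s, during which the arm holds its last target. There are 200 camera calls.

## Working session

There is one attempt and no reset: what is moved stays moved. The work goes in short steps, Python scripts to look and compute and a tool call to move; the robot and the scene stay as the last step left them, time stands still between calls to the robot, and variables do not carry over. Pictures are saved under pics/ and viewed, at most 10 in all, crops included, and the job is handed in when it is done.

Besides the shell and the picture viewer there is one more tool, called in YAML: its name, and indented under it one key for each argument. step_arm: Moves the arm, as the interface text tells. Its arguments: {"type":"object","properties":{"rows":{"type":"array"},"jaw":{"type":"number"},"squeeze":{"type":"number"}},"required":["rows"]}

```bash
ls; mkdir -p pics
cat > h.py <<'E'
import numpy as np, cv2
from scipy.spatial.transform import Rotation as R
from rig import get_obs, camera, hand_in, cut_out, robot
def cloud(c, T=None):
    T = c["extrinsics"] if T is None else T
    h,w=c["depth"].shape; f=h/2/np.tan(np.radians(c["fov_y"])/2)
    K=np.array([[f,0,c["cx"]],[0,f,c["cy"]],[0,0,1.]])
    v,u=np.mgrid[:h,:w]; p=np.stack([u,v],-1).reshape(-1,1,2).astype(np.float64)
    n=cv2.undistortPoints(p,K,np.array([c["k1"],0,0,0,0.])).reshape(h,w,2)
    d=c["depth"]; P=np.stack([n[...,0]*d,-n[...,1]*d,-d],-1)
    return P@np.array(T)[:3,:3].T+np.array(T)[:3,3]
def wristT(c,o):
    T=np.eye(4);T[:3,:3]=R.from_quat(o["tool_rot"]).as_matrix();T[:3,3]=o["position"]
    return T@np.array(c["mount"])
E
python3 - <<'E'
from h import *
o=get_obs();print(o,robot.tip_extent)
for n in("top","scene"):
    c=camera(n);cv2.imwrite(f"pics/{n}.png",c["pixels"]);P=cloud(c);np.save(n,P)
    for l in["oven_hook","cork_mat","mini_oven","baking_tray","tray_loop","lemon","salt_shaker","tin_red","jar_small","tray_onion"]:
        for r in cut_out(l,n)[:2]:
            m=r["region"]&(c["depth"]>0);Q=P[m]
            if len(Q):print(n,l,round(r["confidence"],2),np.round(r["extent"]),len(Q),np.round(np.median(Q,0),3),np.round(np.percentile(Q,[2,98],axis=0),3).tolist())
E
```

```text
pics
{'time': 0.0, 'q': array([-1.44951498e+00,  5.28495721e-01,  1.43384001e+00,  1.44418313e-05,
        1.18140063e+00, -1.78494002e-01]), 'joint_velocities': array([ 0.00090186, -0.00035237, -0.00037832,  0.00073118,  0.00079438,
        0.00108418]), 'joint_torque': array([ 7.81292965e-04, -4.40045750e+01, -1.76590151e+01,  6.34129252e-02,
        5.81479096e-02, -1.65465699e-04]), 'position': array([ 0.18456027, -0.59679609,  0.40377287]), 'tool_rot': array([ 9.88787700e-01,  1.49324265e-01,  3.73323722e-05, -1.07122708e-03]), 'ft_force': array([ 0.05943171,  0.07472743, -0.26047106]), 'moment': array([ 0.0192462 , -0.01627413,  0.02973232]), 'grip_force': 0.0, 'grip_width': 0.08713168245304667} 0.1822
top oven_hook 0.65 [344. 213.  23.  17.] 98 [ 0.535 -0.154  0.034] [[0.5, -0.172, 0.005], [0.576, -0.135, 0.043]]
top cork_mat 0.88 [343. 207.  54.  46.] 1116 [ 0.569 -0.154  0.006] [[0.504, -0.224, 0.002], [0.626, -0.096, 0.011]]
top mini_oven 0.96 [160. 218. 208. 166.] 22269 [0.522 0.33  0.218] [[0.396, 0.118, 0.033], [0.73, 0.512, 0.24]]
top baking_tray 0.56 [183. 229.  40.  8
[... 1336 characters left out ...]
0.057]]
scene salt_shaker 0.75 [314. 213.  15.  31.] 437 [0.658 0.042 0.046] [[0.642, 0.033, 0.002], [0.683, 0.176, 0.09]]
scene tin_red 0.71 [265. 270.  75.  38.] 969 [ 0.463 -0.192  0.033] [[0.406, -0.216, 0.009], [0.571, -0.139, 0.043]]
scene tin_red 0.7 [332. 318.  44.  54.] 1872 [ 0.58  -0.374  0.053] [[0.55, -0.392, 0.002], [0.62, -0.319, 0.059]]
scene jar_small 0.73 [333. 226.  23.  38.] 696 [ 0.683 -0.051  0.06 ] [[0.665, -0.063, 0.003], [0.717, -0.008, 0.088]]
scene tray_onion 0.79 [278. 158.  24.  24.] 443 [0.604 0.286 0.119] [[0.572, 0.27, 0.086], [0.645, 0.46, 0.149]]
scene tray_onion 0.58 [314. 212.  15.  33.] 454 [0.658 0.042 0.045] [[0.642, 0.034, 0.001], [0.684, 0.176, 0.09]]
```

Run:
```python
import cv2,numpy as np
a=cv2.imread("pics/top.png")[110:320,50:400];b=cv2.imread("pics/scene.png")[90:370,170:380]
a=cv2.resize(a,(800,480),interpolation=2);b=cv2.resize(b,(450,600),interpolation=2)
cv2.imwrite("pics/a.png",a);cv2.imwrite("pics/b.png",b)
```

```text
(no output)
```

View pics/a.png

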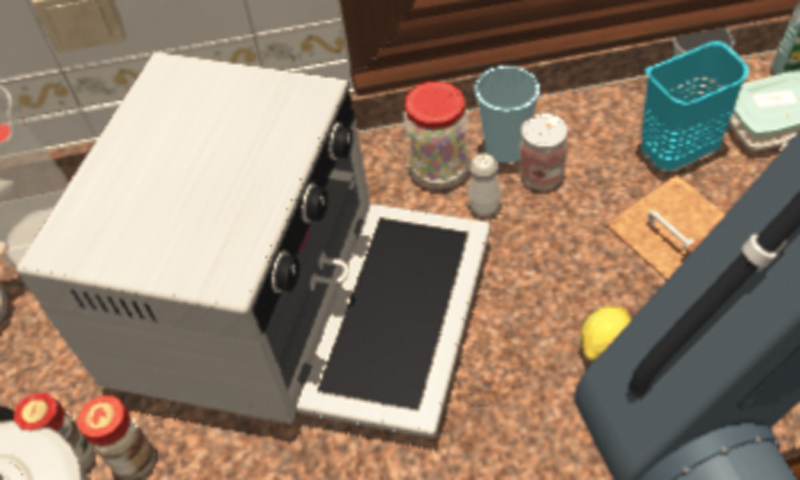

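View pics/b.png

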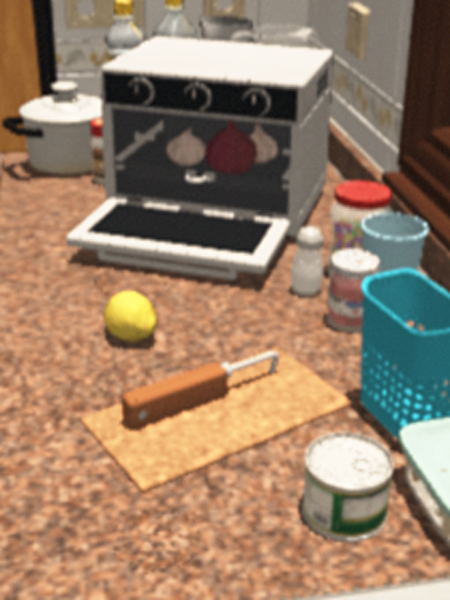

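The top view shows the oven on the left facing the mat (-y-ish), with the loop at crop pixel (335,268). The scene view shows the hook on the mat pointing away (+x, slightly +y), the lemon between mat and oven, and the shaker to the right of the door.

```bash
cat > m.py <<'E'
from h import *
for n in("top","scene"):
    P=np.load(n+".npy").reshape(-1,3)
    def box(m,name):
        Q=P[m]
        if len(Q)<5: return
        r=cv2.minAreaRect(Q[:,:2].astype(np.float32)*1000); print(n,name,len(Q),np.round(r[0]),np.round(r[1]),round(r[2],1),np.round(cv2.boxPoints(r)).tolist())
    x,y,z=P.T
    box((z>.228)&(z<.25)&(y>.05)&(y<.6)&(x>.3)&(x<.85),"oventop")
    box((z>.034)&(z<.046)&(y>.05)&(y<.6)&(x>.3)&(x<.80),"door")
    m=(z>.024)&(z<.06)&(y>-.25)&(y<-.1)&(x>.38)&(x<.6); box(m,"hook")
    box((z>.036)&(z<.05)&(y>-.25)&(y<-.1)&(x>.38)&(x<.6),"handle")
    box((z>.003)&(z<.012)&(y>-.32)&(y<-.06)&(x>.36)&(x<.65),"mat")
    m=(z>.08)&(z<.1)&(y>.15)&(y<.33)&(x>.4)&(x<.7);box(m,"loop")
    print(np.round(P[m][:60],3).tolist())
E
python3 m.py
```

```text
top oventop 11141 [731. 395.] [425. 503.] 61.2 [[408.0, 330.0], [848.0, 87.0], [1054.0, 460.0], [613.0, 702.0]]
top door 6724 [476. 292.] [309. 663.] 28.9 [[181.0, 507.0], [502.0, -73.0], [772.0, 76.0], [451.0, 657.0]]
top hook 90 [ 540. -154.] [80. 22.] 14.6 [[499.0, -154.0], [504.0, -175.0], [582.0, -155.0], [576.0, -134.0]]
top handle 27 [ 522. -161.] [43. 18.] 12.7 [[499.0, -156.0], [503.0, -174.0], [545.0, -165.0], [541.0, -147.0]]
top mat 1163 [ 553. -188.] [193. 256.] 0.1 [[456.0, -60.0], [456.0, -316.0], [650.0, -316.0], [649.0, -60.0]]
top loop 492 [554. 265.] [ 56. 287.] 71.0 [[409.0, 286.0], [681.0, 192.0], [699.0, 245.0], [427.0, 339.0]]
[[0.682, 0.196, 0.096], [0.677, 0.197, 0.098], [0.684, 0.234, 0.098], [0.681, 0.231, 0.1], [0.683, 0.229, 0.097], [0.68, 0.226, 0.1], [0.679, 0.223, 0.1], [0.678, 0.216, 0.099], [0.675, 0.2, 0.097], [0.681, 0.197, 0.09], [0.678, 0.229, 0.099], [0.673, 0.216, 0.1], [0.677, 0.208, 0.093], [0.674, 0.206, 0.095], [0.673, 0.203, 0.097], [0.675, 0.2, 0.093], [0.681, 0.197, 0.085], [0.676, 0.237, 0.099], [0.677, 0.235, 0.098], [0.674, 0.23, 0.1]
[... 2244 characters left out ...]
.572, 0.298, 0.1], [0.641, 0.298, 0.096], [0.419, 0.329, 0.094], [0.425, 0.328, 0.094], [0.428, 0.329, 0.094], [0.434, 0.329, 0.093], [0.444, 0.33, 0.092], [0.447, 0.329, 0.092], [0.45, 0.327, 0.093], [0.453, 0.326, 0.093], [0.457, 0.328, 0.092], [0.46, 0.323, 0.094], [0.462, 0.318, 0.095], [0.466, 0.321, 0.094], [0.469, 0.319, 0.095], [0.472, 0.316, 0.096], [0.475, 0.315, 0.096], [0.478, 0.312, 0.097], [0.481, 0.314, 0.096], [0.484, 0.314, 0.096], [0.487, 0.311, 0.097], [0.573, 0.304, 0.094], [0.575, 0.294, 0.098], [0.578, 0.29, 0.099], [0.631, 0.279, 0.1], [0.635, 0.283, 0.098], [0.425, 0.326, 0.091], [0.428, 0.329, 0.09], [0.444, 0.324, 0.091], [0.447, 0.328, 0.089], [0.453, 0.325, 0.09]]
```

step_arm:
  rows:
    - [0.027, 0.04, 0, 0, 0, 0.6]
    - [0.027, 0.04, 0, 0, 0, 0.6]
    - [0.027, 0.04, 0, 0, 0, 0.6]
    - [0.027, 0.04, 0, 0, 0, 0.6]
    - [0.027, 0.04, 0, 0, 0, 0.6]
    - [0.027, 0.04, 0, 0, 0, 0.6]
    - [0.027, 0.04, 0, 0, 0, 0.6]
    - [0.027, 0.04, 0, 0, 0, 0.6]
    - [0.027, 0.04, 0, 0, 0, 0.6]
    - [0.027, 0.04, 0, 0, 0, 0.6]
    - [0, 0, 0, 0, 0, 0]
  jaw: 0.06

```text
time: 2.48
position: [0.4557, -0.1945, 0.4049]
tool_rot: [0.979, 0.203, 0.0, -0.0]
ft_force: [0.1, -1.4, 0.9]
grip_width: 0.06
grip_force: 0.0
```

Run:
```python
from h import *
o=get_obs();c=camera("wrist");cv2.imwrite("pics/w1.png",c["pixels"])
T=wristT(c,o);P=cloud(c,T);np.save("w1",P);print(o["time"],o["position"],R.from_quat(o["tool_rot"]).as_matrix().round(3).tolist(),np.round(c["mount"],3).tolist(),c["fov_y"],o["q"])
for l in["oven_hook","cork_mat"]:
    for r in cut_out(l,"wrist")[:2]:
        Q=P[r["region"]&(c["depth"]>0)];print(l,r["confidence"],np.round(r["extent"]),np.median(Q,0).round(3))
        rr=cv2.minAreaRect(Q[:,:2].astype(np.float32)*1000);print(np.round(rr[0],1),np.round(rr[1],1),rr[2],np.round(cv2.boxPoints(rr)).tolist())
```

```text
2.475 [ 0.45569932 -0.1945428   0.40490095] [[0.917, 0.398, 0.0], [0.398, -0.917, 0.0], [0.001, -0.0, -1.0]] [[-0.001, 0.955, 0.298, 0.081], [1.0, 0.001, 0.001, 0.001], [0.001, 0.298, -0.955, 0.019], [0.0, 0.0, 0.0, 1.0]] 69.351840134019 [-6.29557011e-01  3.53915264e-01  1.75092457e+00  5.94168064e-04
  1.03661815e+00  5.31239501e-01]
oven_hook 0.59 [274. 146.  24. 166.] [ 0.478 -0.178  0.04 ]
[ 487.3 -173.9] [197.7  27.5] 22.49222755432129 [[391.0, -199.0], [401.0, -224.0], [584.0, -149.0], [573.0, -123.0]]
cork_mat 0.95 [296. 139. 112. 209.] [ 0.526 -0.192  0.007]
[ 503.  -193.6] [250.3 131.4] 23.091938018798828 [[362.0, -182.0], [414.0, -303.0], [644.0, -205.0], [592.0, -84.0]]
```

View pics/w1.png

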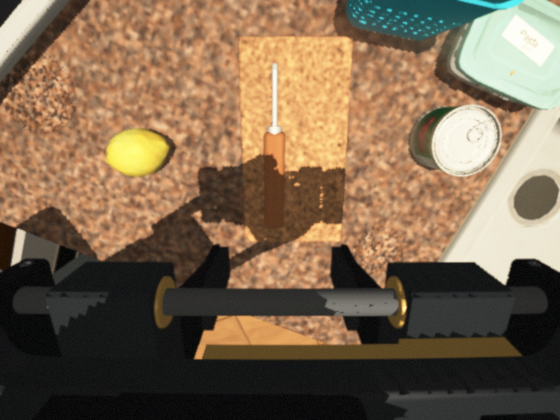

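The wrist view shows the hook at columns ~265–285, with the handle at rows 128–228 and the rod tip at (276,65), lying nearly along the mat, which spans columns 240–352.

Run:
```python
from h import *
P=np.load("w1.npy")
u0,u1=255,295
Q=P[55:240,u0:u1].reshape(-1,3);
for lo,hi,n in((.036,.05,"handle"),(.02,.034,"rod")):
    q=Q[(Q[:,2]>lo)&(Q[:,2]<hi)];r=cv2.minAreaRect(q[:,:2].astype(np.float32)*1000)
    print(n,len(q),np.round(r[0],1),np.round(r[1],1),round(r[2],2),np.round(cv2.boxPoints(r)).tolist())
# handle by colour rows: pixel row extents along column 274
c=cv2.imread("pics/w1.png")
for v in list(range(56,76,2))+list(range(118,140,3))+list(range(215,240,3)):
    print(v,c[v,274].tolist(),P[v,274].round(3).tolist())
# horizontal edges
for v in(90,110,150,160,200):
    print(v,[ (u,c[v,u].tolist(),round(float(P[v,u,2]),3)) for u in range(260,292,3)])
```

```text
handle 2023 [ 489.  -173.2] [178.2  23.8] 23.19 [[402.0, -197.0], [412.0, -219.0], [576.0, -149.0], [566.0, -127.0]]
rod 184 [ 541.4 -148.3] [76.9 20. ] 29.48 [[503.0, -159.0], [513.0, -176.0], [580.0, -138.0], [570.0, -121.0]]
56 [108, 175, 235] [0.588, -0.131, 0.007]
58 [109, 173, 233] [0.586, -0.132, 0.008]
60 [97, 155, 218] [0.584, -0.133, 0.008]
62 [120, 164, 210] [0.582, -0.133, 0.007]
64 [201, 225, 233] [0.577, -0.136, 0.032]
66 [213, 231, 237] [0.575, -0.137, 0.035]
68 [217, 234, 240] [0.573, -0.138, 0.033]
70 [238, 247, 250] [0.571, -0.139, 0.035]
72 [245, 252, 253] [0.569, -0.139, 0.036]
74 [244, 251, 253] [0.568, -0.14, 0.034]
118 [240, 250, 252] [0.526, -0.158, 0.036]
121 [240, 249, 252] [0.523, -0.159, 0.036]
124 [240, 249, 252] [0.52, -0.16, 0.035]
127 [243, 251, 253] [0.517, -0.162, 0.04]
130 [245, 252, 253] [0.514, -0.163, 0.039]
133 [231, 245, 251] [0.511, -0.164, 0.04]
136 [85, 150, 230] [0.508, -0.166, 0.041]
139 [87, 155, 235] [0.505, -0.167, 0.041]
215 [32, 54, 90] [0.423, -0.202, 0.041]
218 [29, 51, 86] [0.42, -0.203, 0.042]
221 [33, 55, 90] [0.417, -0.205, 0.04
[... 1205 characters left out ...]
, (287, [108, 170, 232], 0.008), (290, [104, 167, 229], 0.008)]
160 [(260, [48, 74, 105], 0.007), (263, [46, 75, 108], 0.007), (266, [32, 54, 88], 0.041), (269, [28, 52, 89], 0.04), (272, [31, 53, 89], 0.04), (275, [39, 70, 118], 0.04), (278, [93, 160, 239], 0.042), (281, [82, 146, 231], 0.04), (284, [85, 141, 211], 0.037), (287, [112, 180, 238], 0.009), (290, [118, 187, 242], 0.006)]
200 [(260, [47, 74, 106], 0.007), (263, [39, 63, 91], 0.007), (266, [32, 54, 90], 0.04), (269, [32, 57, 92], 0.042), (272, [27, 50, 87], 0.04), (275, [32, 52, 89], 0.04), (278, [33, 56, 94], 0.041), (281, [31, 54, 92], 0.041), (284, [39, 62, 94], 0.006), (287, [46, 75, 108], 0.007), (290, [52, 83, 121], 0.008)]
```

step_arm:
  rows:
    - [0.001, 0.04, 0, 0, 0, 5.4]
    - [0.001, 0.04, 0, 0, 0, 5.4]
    - [0.001, 0.04, 0, 0, 0, 5.4]
    - [0.001, 0.04, 0, 0, 0, 5.4]
    - [0.001, 0.04, 0, 0, 0, 5.4]
    - [0.001, 0.04, 0, 0, 0, 5.4]
    - [0.001, 0.04, 0, 0, 0, 5.4]
    - [0, 0, 0, 0, 0, 0]

```text
time: 3.62
position: [0.4615, 0.0835, 0.4048]
tool_rot: [0.861, 0.508, 0.0, -0.0]
ft_force: [0.4, 0.2, 0.3]
grip_width: 0.0601
grip_force: 0.0
```

```bash
cat > look.py <<'E'
import sys
from h import *
n=sys.argv[1]
o=get_obs();c=camera("wrist");cv2.imwrite(f"pics/{n}.png",c["pixels"])
T=wristT(c,o);P=cloud(c,T);np.save(n,P);print(o["time"],o["position"],o["q"].round(2))
for l in["mini_oven","tray_loop","baking_tray"]:
    for r in cut_out(l,"wrist")[:2]:
        Q=P[r["region"]&(c["depth"]>0)];print(l,r["confidence"],np.round(r["extent"]),np.median(Q,0).round(3))
E
python3 look.py w2
```

```text
3.625 [0.46150735 0.08347821 0.40479325] [-0.06  0.32  1.81  0.    1.01  0.44]
mini_oven 0.98 [271.  78. 279. 156.] [0.515 0.194 0.042]
```

View pics/w2.png

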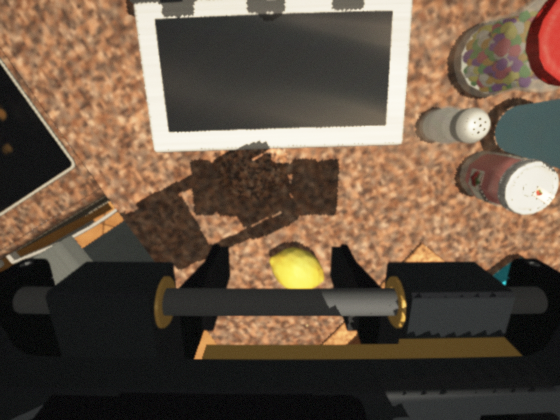

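The door fills columns 137–412, rows 0–150. The loop is just above the top of the picture, so I need to move about 80 mm towards the oven.

step_arm:
  rows:
    - [0.02, 0.035, 0, 0, 0, 0]
    - [0.02, 0.035, 0, 0, 0, 0]
    - [0, 0, 0, 0, 0, 0]

```text
time: 4.2
position: [0.5031, 0.153, 0.4048]
tool_rot: [0.862, 0.507, 0.001, 0.0]
ft_force: [-0.1, 0.2, -0.9]
grip_width: 0.06
grip_force: 0.0
```

```bash
python3 look.py w3
python3 - <<'E'
from h import *
for n in("w2","w3"):
    P=np.load(n+".npy").reshape(-1,3);x,y,z=P.T
    m=(z>.034)&(z<.047)&(y>.05)&(x>.3)&(x<.8)
    r=cv2.minAreaRect(P[m][:,:2].astype(np.float32)*1000);print(n,np.round(r[0],1),np.round(r[1],1),round(r[2],2),np.round(cv2.boxPoints(r)).tolist())
E
```

```text
4.2 [0.50311844 0.15303619 0.40476921] [0.08 0.39 1.68 0.   1.07 0.59]
mini_oven 0.9 [279. 111. 555. 222.] [0.536 0.235 0.044]
tray_loop 0.57 [262.  74. 253.  53.] [0.546 0.257 0.094]
baking_tray 0.77 [261.  74. 254.  59.] [0.548 0.257 0.094]
w2 [566.7 165.6] [152.4 396.1] 62.52 [[356.0, 189.0], [707.0, 7.0], [778.0, 142.0], [426.0, 325.0]]
w3 [568.4 175.5] [171.1 404.8] 62.76 [[349.0, 192.0], [709.0, 7.0], [788.0, 159.0], [428.0, 344.0]]
```

View pics/w3.png

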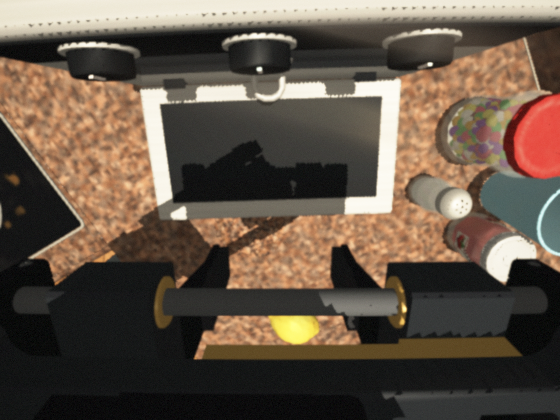

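The loop is visible at pixels (253–287, 78–103), with its end at (269,101). The door spans columns 142–400 and rows 82–217, and the knob at (260,52) hangs above the loop.

Run:
```python
from h import *
c=cv2.imread("pics/w3.png");P=np.load("w3.npy")
# door points: z about .04 connected, within window
z=P[...,2];m=((z>.032)&(z<.048)).astype(np.uint8);m[:75]=0;m[225:]=0;m[:,:130]=0;m[:,415:]=0
n,l,s,_=cv2.connectedComponentsWithStats(m);k=1+s[1:,4].argmax()
Q=P[l==k];r=cv2.minAreaRect(Q[:,:2].astype(np.float32)*1000);print(s[k],np.round(r[0],1),np.round(r[1],1),round(r[2],2),np.round(cv2.boxPoints(r)).tolist(),np.median(Q[:,2]))
# oven frame: robust outer edge: per column last row
E=[];L=[];Rr=[]
for u in range(180,380,3):
    v=np.nonzero(l[:,u]==k)[0]
    if len(v):E.append(P[v.max(),u,:2])
for v in range(100,200,3):
    u=np.nonzero(l[v]==k)[0]
    if len(u):L.append(P[v,u.min(),:2]);Rr.append(P[v,u.max(),:2])
for nme,A in(("outer",E),("left",L),("right",Rr)):
    f=cv2.fitLine(np.array(A,np.float32),cv2.DIST_HUBER,0,.001,.001).ravel();print(nme,f.round(4),np.degrees(np.arctan2(f[1],f[0])).round(2))
# knob fronts
kb=(z>.18)&(z<.235)
# loop
w=(slice(70,108),slice(245,295));q=P[w];mm=(q[...,2]>.082)&(q[...,2]<.102)
for v in range(70,108,2):print(v,"".join("#" if mm[v-70,i] else "." for i in range(50)))
A=q[mm];d=np.array([np.cos(np.radians(62.6)),np.sin(np.radians(62.6))]);t=np.array([-d[1],d[0]])
a=A[:,:2]@d;b=A[:,:2]@t
print("z",np.median(A[:,2]),"along",np.percentile(a,[0,2,50,98]),"across",np.percentile(b,[0,2,50,98,100]))
np.save("loop",A)
```

```text
[  130    75   271   146 33890] [515.5 198.5] [163.6 289. ] 62.76 [[350.0, 192.0], [607.0, 60.0], [681.0, 205.0], [425.0, 337.0]] 0.04165090924779197
outer [ 0.8898 -0.4563  0.5048  0.114 ] -27.15
left [0.4582 0.8888 0.4034 0.278 ] 62.73
right [0.4556 0.8902 0.6395 0.1278] 62.9
70 ..................................................
72 ..................................................
74 .................................#######..........
76 .....#######.....................#######..........
78 .....#######.....................#######..........
80 .....#######.....................#######..........
82 ......######.....................#######..........
84 ......######......................######..........
86 ......######......................######..........
88 ......#######....................#######..........
90 .......#######..................#######...........
92 ........########...............#######............
94 .........##########........##########.............
96 ..........##########################..............
98 ............##################.###................
100 ................##############....................
102 ..................................................
104 ..................................................
106 ..................................................
z 0.09395075371299783 along [0.46171271 0.46197721 0.47148324 0.48429679] across [-0.38400852 -0.38379694 -0.3697346  -0.35399635 -0.35336727]
```

step_arm:
  rows:
    - [-0.0064, -0.0384, 0, 0, 0, -4.2]
    - [-0.0064, -0.0384, 0, 0, 0, -4.2]
    - [-0.0064, -0.0384, 0, 0, 0, -4.2]
    - [-0.0064, -0.0384, 0, 0, 0, -4.2]
    - [-0.0064, -0.0384, 0, 0, 0, -4.2]
    - [-0.0064, -0.0384, 0, 0, 0, -4.2]
    - [-0.0064, -0.0384, 0, 0, 0, -4.2]
    - [-0.0064, -0.0384, -0.02, 0, 0, -4.2]
    - [-0.0064, -0.0384, -0.04, 0, 0, -4.1]
    - [0, 0, -0.05, 0, 0, 0]
    - [0, 0, -0.03, 0, 0, 0]
    - [0, 0, 0, 0, 0, 0]

```text
time: 5.9
position: [0.4425, -0.193, 0.2632]
tool_rot: [0.98, 0.201, -0.002, -0.002]
ft_force: [0.1, 0.1, -0.3]
grip_width: 0.0601
grip_force: 0.0
```

step_arm:
  rows:
    - [0.003, 0.001, -0.03, 0, 0, 0]
    - [0, 0, -0.025, 0, 0, 0]
    - [0, 0, -0.015, 0, 0, 0]
    - [0, 0, 0, 0, 0, 0]
    - [0, 0, 0, 0, 0, 0]

```text
time: 6.52
position: [0.4473, -0.192, 0.1957]
tool_rot: [0.979, 0.202, 0.001, 0.001]
ft_force: [0.2, 0.5, 0.4]
grip_width: 0.06
grip_force: 0.0
```

step_arm:
  rows:
    - [0, 0, 0, 0, 0, 0]
    - [0, 0, 0, 0, 0, 0]
    - [0, 0, 0, 0, 0, 0]
    - [0, 0, 0, 0, 0, 0]
    - [0, 0, 0, 0, 0, 0]
    - [0, 0, 0, 0, 0, 0]
  jaw: 0.0
  squeeze: 50

```text
time: 7.28
position: [0.447, -0.1916, 0.1948]
tool_rot: [0.979, 0.202, -0.0, -0.0]
ft_force: [1.1, 0.3, 2.1]
grip_width: 0.0237
grip_force: 50.0
```

step_arm:
  rows:
    - [0, 0, 0.03, 0, 0, 0]
    - [0, 0, 0.05, 0, 0, 0]
    - [0.001, 0.02, 0.03, 0, 0, 3.5]
    - [0.0015, 0.032, 0, 0, 0, 4.5]
    - [0.0015, 0.032, 0, 0, 0, 4.5]
    - [0.0015, 0.032, 0, 0, 0, 4.5]
    - [0.0015, 0.032, 0, 0, 0, 4.5]
    - [0.0015, 0.032, 0, 0, 0, 4.5]
    - [0.0015, 0.032, 0, 0, 0, 4.5]
    - [0.0015, 0.032, 0, 0, 0, 4.5]
    - [0.0015, 0.032, 0, 0, 0, 4.5]
    - [0, 0, 0, 0, 0, 0]

```text
time: 8.78
position: [0.4595, 0.0859, 0.3045]
tool_rot: [0.853, 0.522, -0.0, -0.0]
ft_force: [-0.1, -0.5, -0.7]
grip_width: 0.0237
grip_force: 50.0
```

```bash
python3 look.py w4
python3 - <<'E'
from h import *
a=cv2.imread("pics/w4.png");cv2.imwrite("pics/w4c.png",cv2.resize(a[0:300,130:430],(600,600),interpolation=2))
o=get_obs();print(R.from_quat(o["tool_rot"]).as_matrix().round(4).tolist(),o["ft_force"])
P=np.load("w4.npy");T=R.from_quat(o["tool_rot"]).as_matrix()
q=(P-o["position"])@T  # tool coords
m=(q[...,0]>.05)&(q[...,0]<.15)&(abs(q[...,1])<.03)&(q[...,2]>.14)&(q[...,2]<.2)
A=q[m];print(len(A),np.percentile(A,[1,50,99],axis=0).round(4) if len(A) else "")
for x0 in np.arange(.05,.15,.01):
    B=A[(A[:,0]>=x0)&(A[:,0]<x0+.01)]
    if len(B):print(x0.round(2),len(B),np.median(B,0).round(4),A[:,0].max())
E
```

```text
8.775 [0.45952488 0.0859305  0.30450465] [-0.05  0.49  1.92  0.    0.74  0.42]
mini_oven 0.9 [284.  83. 387. 167.] [0.513 0.181 0.042]
mini_oven 0.29 [538. 207.  40.  71.] [ 0.671 -0.018  0.025]
tray_loop 0.64 [279. 174.  52. 348.] [0.479 0.126 0.15 ]
[[0.4585, 0.8887, -0.0003], [0.8887, -0.4585, -0.0002], [-0.0003, -0.0002, -1.0]] [ 0.43309995  0.34089164 -1.28530011]
5153 [[ 0.0505 -0.0133  0.1527]
 [ 0.0725 -0.0021  0.1562]
 [ 0.1272  0.0093  0.1632]]
0.05 1103 [ 0.0552 -0.002   0.1541] 0.12852508236278035
0.06 1190 [ 0.0651 -0.0021  0.1542] 0.12852508236278035
0.07 887 [ 0.0744 -0.0021  0.1561] 0.12852508236278035
0.08 343 [ 0.0851 -0.0021  0.1604] 0.12852508236278035
0.09 379 [ 0.0951 -0.0022  0.1605] 0.12852508236278035
0.1 421 [ 0.1052 -0.0022  0.1605] 0.12852508236278035
0.11 449 [ 0.1151 -0.0022  0.1606] 0.12852508236278035
0.12 381 [ 0.1242 -0.0022  0.1606] 0.12852508236278035
```

View pics/w4c.png

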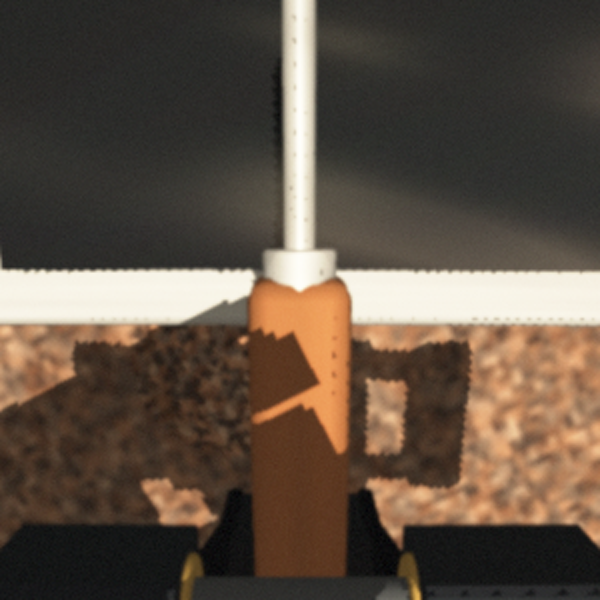

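The hook is held straight, its rod running up crop columns 284–318. It reads −2 mm in tool y although it's centred in the jaw, which points to a wrist-camera bias. I'll check this close over the loop.

step_arm:
  rows:
    - [0.008, 0.014, 0, 0, 0, 0]
    - [0.008, 0.015, -0.005, 0, 0, 0]
    - [0.008, 0.014, -0.005, 0, 0, 0]
    - [0, 0, 0, 0, 0, 0]
    - [0, 0, 0, 0, 0, 0]

```text
time: 9.6
position: [0.4837, 0.1275, 0.2945]
tool_rot: [0.853, 0.521, -0.001, -0.0]
ft_force: [0.7, 0.4, -1.3]
grip_width: 0.0238
grip_force: 50.0
```

```bash
cat > rel.py <<'E'
import sys
from h import *
n=sys.argv[1]
o=get_obs();c=camera("wrist");cv2.imwrite(f"pics/{n}.png",c["pixels"]);P=cloud(c,wristT(c,o))
T=R.from_quat(o["tool_rot"]).as_matrix();q=(P-o["position"])@T
z=P[...,2];print(o["time"],o["position"],o["ft_force"].round(1),c["cx"])
m=(q[...,0]>.08)&(q[...,0]<.15)&(abs(q[...,1])<.015)&(q[...,2]>.14)&(q[...,2]<.17)
A=q[m];print("rod",np.percentile(A,[0,50,100],axis=0).round(4).tolist())
lp=(z>.084)&(z<.1)&(q[...,0]>.09)&(q[...,0]<.2)&(abs(q[...,1])<.05)
B=q[lp];print("loop",len(B),np.percentile(B,[0,1,50,99,100],axis=0).round(4).tolist())
for x0 in np.arange(.1,.17,.005):
    C=B[(B[:,0]>=x0)&(B[:,0]<x0+.005)]
    if len(C)>3:print(x0.round(3),len(C),C[:,1].min().round(4),C[:,1].max().round(4))
cv2.imwrite(f"pics/{n}c.png",cv2.resize(c["pixels"][0:200,180:380],(600,600),interpolation=2))
E
python3 rel.py w5
```

```text
9.6 [0.48372134 0.12754945 0.29445645] [ 0.7  0.4 -1.3] 279.78852753985035
rod [[0.0803, -0.0037, 0.1576], [0.1052, -0.0001, 0.1604], [0.1272, 0.0034, 0.1643]]
loop 694 [[0.1258, -0.0161, 0.198], [0.1265, -0.0155, 0.1983], [0.1329, -0.0055, 0.2003], [0.1392, 0.0141, 0.203], [0.14, 0.0146, 0.2036]]
0.125 165 -0.0119 0.0105
0.13 298 -0.0145 0.0131
0.135 231 -0.0161 0.0146
```

View pics/w5c.png

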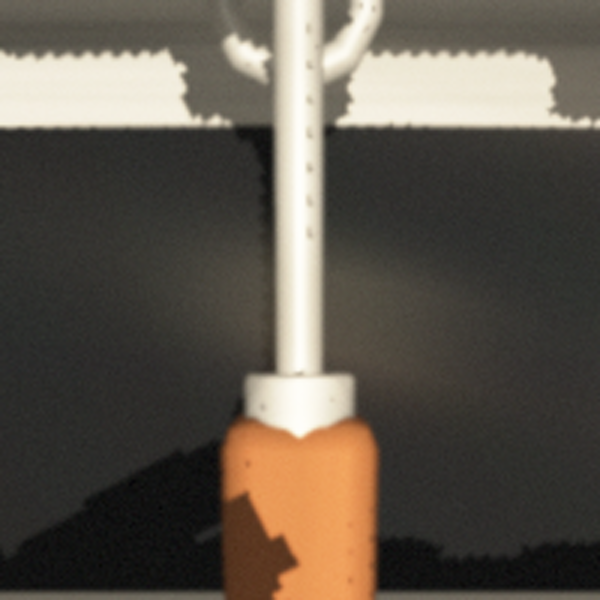

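The rod is centred on the loop (crop columns 275–325 within loop columns 222–382), and the loop's end shows at row ~80. Next: forward 12 mm, then down.

step_arm:
  rows:
    - [0.003, 0.0055, 0, 0, 0, 0]
    - [0.0025, 0.005, 0, 0, 0, 0]
    - [0, 0, 0, 0, 0, 0]
    - [0, 0, -0.006, 0, 0, 0]
    - [0, 0, -0.006, 0, 0, 0]
    - [0, 0, 0, 0, 0, 0]

```text
time: 10.4
position: [0.4892, 0.1377, 0.282]
tool_rot: [0.854, 0.521, -0.001, -0.0]
ft_force: [0.6, 0.6, -0.8]
grip_width: 0.0238
grip_force: 50.0
```

step_arm:
  rows:
    - [0, 0, -0.004, 0, 0, 0]
    - [0, 0, -0.004, 0, 0, 0]
    - [0, 0, -0.004, 0, 0, 0]
    - [0, 0, -0.004, 0, 0, 0]
    - [0, 0, 0, 0, 0, 0]
    - [0, 0, 0, 0, 0, 0]

```text
time: 11.15
position: [0.4895, 0.1378, 0.2667]
tool_rot: [0.854, 0.521, 0.0, 0.0]
ft_force: [-0.7, 0.7, -1.4]
grip_width: 0.0239
grip_force: 50.0
```

```bash
python3 rel.py w6
```

```text
11.15 [0.48954797 0.13781875 0.2667454 ] [-0.7  0.7 -1.4] 279.78852753985035
rod [[0.0803, -0.0133, 0.1578], [0.1053, -0.0001, 0.1604], [0.1269, 0.0034, 0.17]]
loop 1178 [[0.1139, -0.017, 0.17], [0.1144, -0.0166, 0.1708], [0.1221, -0.0052, 0.1727], [0.1304, 0.0137, 0.1754], [0.131, 0.014, 0.176]]
0.11 27 -0.008 0.0045
0.115 390 -0.0139 0.0109
0.12 380 -0.0165 0.0136
0.125 348 -0.017 0.014
0.13 33 -0.0167 0.0138
```

View pics/w6c.png

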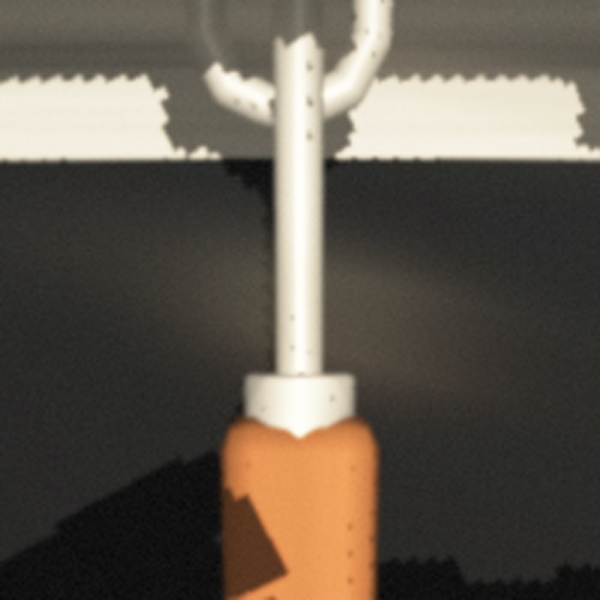

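The hook has dropped into the loop and its tip is about 11 mm below the wire. Starting a slow draw.

step_arm:
  rows:
    - [-0.0019, -0.0013, 0, 0, 0, 0]
    - [-0.0009, -0.0018, 0, 0, 0, 0]
    - [-0.0009, -0.0018, 0, 0, 0, 0]
    - [-0.0009, -0.0018, 0, 0, 0, 0]
    - [-0.0009, -0.0018, 0, 0, 0, 0]
    - [-0.0009, -0.0018, 0, 0, 0, 0]
    - [-0.0009, -0.0018, 0, 0, 0, 0]
    - [-0.0009, -0.0018, 0, 0, 0, 0]
    - [-0.0009, -0.0018, 0, 0, 0, 0]
    - [-0.0009, -0.0018, 0, 0, 0, 0]

```text
time: 12.45
position: [0.4799, 0.1204, 0.2669]
tool_rot: [0.854, 0.521, 0.001, 0.0]
ft_force: [1.8, 3.6, -1.5]
grip_width: 0.0235
grip_force: 50.0
```

step_arm:
  rows:
    - [-0.00092, -0.0018, 0, 0, 0, 0]
    - [-0.00092, -0.0018, 0, 0, 0, 0]
    - [-0.00092, -0.0018, 0, 0, 0, 0]
    - [-0.00092, -0.0018, 0, 0, 0, 0]
    - [-0.00092, -0.0018, 0, 0, 0, 0]
    - [-0.00092, -0.0018, 0, 0, 0, 0]
    - [-0.00092, -0.0018, 0, 0, 0, 0]
    - [-0.00092, -0.0018, 0, 0, 0, 0]
    - [-0.00092, -0.0018, 0, 0, 0, 0]
    - [-0.00092, -0.0018, 0, 0, 0, 0]
    - [-0.00092, -0.0018, 0, 0, 0, 0]
    - [-0.00092, -0.0018, 0, 0, 0, 0]

```text
time: 13.95
position: [0.4684, 0.0986, 0.2668]
tool_rot: [0.854, 0.521, 0.0, 0.0]
ft_force: [0.8, 4.1, -0.4]
grip_width: 0.0239
grip_force: 50.0
```

step_arm:
  rows:
    - [-0.00092, -0.0018, 0, 0, 0, 0]
    - [-0.00092, -0.0018, 0, 0, 0, 0]
    - [-0.00092, -0.0018, 0, 0, 0, 0]
    - [-0.00092, -0.0018, 0, 0, 0, 0]
    - [-0.00092, -0.0018, 0, 0, 0, 0]
    - [-0.00092, -0.0018, 0, 0, 0, 0]
    - [-0.00092, -0.0018, 0, 0, 0, 0]
    - [-0.00092, -0.0018, 0, 0, 0, 0]

```text
time: 14.95
position: [0.461, 0.0842, 0.2668]
tool_rot: [0.854, 0.521, -0.0, -0.0]
ft_force: [2.5, 3.0, -1.7]
grip_width: 0.0234
grip_force: 50.0
```

step_arm:
  rows:
    - [-0.00092, -0.0018, 0, 0, 0, 0]
    - [-0.00092, -0.0018, 0, 0, 0, 0]
    - [-0.00092, -0.0018, 0, 0, 0, 0]
    - [-0.0005, -0.0009, 0, 0, 0, 0]
    - [-0.0005, -0.0009, 0, 0, 0, 0]
  squeeze: 15

```text
time: 15.58
position: [0.4573, 0.077, 0.2668]
tool_rot: [0.854, 0.521, 0.0, 0.0]
ft_force: [2.5, 3.9, -1.4]
grip_width: 0.0235
grip_force: 15.0
```

step_arm:
  rows:
    - [-0.00046, -0.0009, 0, 0, 0, 0]
    - [-0.00046, -0.0009, 0, 0, 0, 0]

```text
time: 15.82
position: [0.4564, 0.0753, 0.2668]
tool_rot: [0.854, 0.521, 0.0, 0.0]
ft_force: [2.1, 3.5, -1.0]
grip_width: 0.0239
grip_force: 15.0
```

step_arm:
  rows:
    - [-0.00046, -0.0009, 0, 0, 0, 0]
    - [-0.00046, -0.0009, 0, 0, 0, 0]
    - [-0.00034, -0.00067, 0, 0, 0, 0]

```text
time: 16.2
position: [0.4551, 0.0728, 0.2668]
tool_rot: [0.854, 0.521, -0.0, -0.0]
ft_force: [1.7, 4.2, -1.2]
grip_width: 0.0237
grip_force: 15.0
```

step_arm:
  rows:
    - [-0.00034, -0.00067, 0, 0, 0, 0]
    - [-0.00034, -0.00067, 0, 0, 0, 0]
    - [-0.00034, -0.00067, 0, 0, 0, 0]

```text
time: 16.58
position: [0.4541, 0.0708, 0.2668]
tool_rot: [0.854, 0.521, 0.0, -0.0]
ft_force: [2.2, 3.6, -0.9]
grip_width: 0.0239
grip_force: 15.0
```

step_arm:
  rows:
    - [-0.00034, -0.00067, 0, 0, 0, 0]
    - [-0.00034, -0.00067, 0, 0, 0, 0]
    - [-0.00034, -0.00067, 0, 0, 0, 0]
    - [-0.00034, -0.00067, 0, 0, 0, 0]

```text
time: 17.08
position: [0.4527, 0.0681, 0.2667]
tool_rot: [0.854, 0.521, -0.0, -0.0]
ft_force: [1.5, 3.9, -1.6]
grip_width: 0.0238
grip_force: 15.0
```

step_arm:
  rows:
    - [-0.00034, -0.00067, 0, 0, 0, 0]
    - [-0.00034, -0.00067, 0, 0, 0, 0]
    - [-0.00034, -0.00067, 0, 0, 0, 0]
    - [-0.00034, -0.00067, 0, 0, 0, 0]

```text
time: 17.58
position: [0.4514, 0.0654, 0.2668]
tool_rot: [0.854, 0.521, -0.0, -0.0]
ft_force: [3.0, 3.7, -1.1]
grip_width: 0.024
grip_force: 15.0
```

step_arm:
  rows:
    - [-0.00034, -0.00067, 0, 0, 0, 0]
    - [-0.00034, -0.00067, 0, 0, 0, 0]
    - [-0.00034, -0.00067, 0, 0, 0, 0]
    - [-0.00034, -0.00067, 0, 0, 0, 0]

```text
time: 18.08
position: [0.45, 0.0627, 0.2667]
tool_rot: [0.854, 0.521, -0.0, -0.0]
ft_force: [1.7, 3.9, -0.2]
grip_width: 0.0238
grip_force: 15.0
```

step_arm:
  rows:
    - [-0.00034, -0.00067, 0, 0, 0, 0]
    - [-0.00034, -0.00067, 0, 0, 0, 0]
    - [-0.00034, -0.00067, 0, 0, 0, 0]
    - [-0.00034, -0.00067, 0, 0, 0, 0]

```text
time: 18.58
position: [0.4487, 0.0601, 0.2667]
tool_rot: [0.854, 0.521, -0.0, -0.0]
ft_force: [2.4, 4.3, -1.5]
grip_width: 0.0242
grip_force: 15.0
```

step_arm:
  rows:
    - [-0.00034, -0.00067, 0, 0, 0, 0]
    - [-0.00034, -0.00067, 0, 0, 0, 0]
    - [-0.00034, -0.00067, 0, 0, 0, 0]
    - [-0.00034, -0.00067, 0, 0, 0, 0]

```text
time: 19.08
position: [0.4476, 0.0579, 0.2668]
tool_rot: [0.854, 0.521, 0.001, -0.0]
ft_force: [3.7, 9.9, -1.2]
grip_width: 0.0238
grip_force: 15.0
```

The stop is felt (about 10.5 N). Firming the grip and snugging up.

step_arm:
  rows:
    - [0, 0, 0, 0, 0, 0]
    - [-0.00012, -0.00022, 0, 0, 0, 0]
    - [0, 0, 0, 0, 0, 0]
  squeeze: 50

```text
time: 19.45
position: [0.4475, 0.0579, 0.2668]
tool_rot: [0.854, 0.521, 0.001, -0.0]
ft_force: [3.1, 9.4, -1.7]
grip_width: 0.0236
grip_force: 50.0
```

step_arm:
  rows:
    - [-0.00023, -0.00045, 0, 0, 0, 0]
    - [0, 0, 0, 0, 0, 0]

```text
time: 19.7
position: [0.4474, 0.0577, 0.2668]
tool_rot: [0.854, 0.521, 0.001, -0.0]
ft_force: [4.3, 11.7, -2.8]
grip_width: 0.0239
grip_force: 50.0
```

step_arm:
  rows:
    - [-0.00023, -0.00045, 0, 0, 0, 0]
    - [0, 0, 0, 0, 0, 0]
    - [0, 0, 0, 0, 0, 0]
    - [0, 0, 0, 0, 0, 0]

```text
time: 20.2
position: [0.4474, 0.0575, 0.2668]
tool_rot: [0.854, 0.521, 0.002, -0.0]
ft_force: [4.7, 12.8, -3.0]
grip_width: 0.0232
grip_force: 50.0
```

step_arm:
  rows:
    - [-0.0002, -0.0004, 0, 0, 0, 0]
    - [0, 0, 0, 0, 0, 0]
    - [0, 0, 0, 0, 0, 0]
    - [0, 0, 0, 0, 0, 0]

```text
time: 20.7
position: [0.4473, 0.0573, 0.2668]
tool_rot: [0.854, 0.521, 0.002, -0.0]
ft_force: [5.0, 15.2, -2.7]
grip_width: 0.0232
grip_force: 50.0
```

```bash
python3 rel.py w7
python3 - <<'E'
from h import *
o=get_obs();print(o["ft_force"],o["moment"],R.from_quat(o["tool_rot"]).as_matrix().round(4).tolist())
E
```

```text
20.7 [0.44728249 0.05728309 0.26683068] [ 5.  15.2 -2.7] 279.78852753985035
rod [[0.0803, -0.0043, 0.1577], [0.1056, -0.0006, 0.1605], [0.1273, 0.0029, 0.1647]]
loop 54 [[0.1295, -0.0091, 0.1717], [0.1295, -0.0089, 0.1723], [0.1303, -0.0051, 0.1747], [0.1312, 0.0064, 0.1766], [0.1313, 0.0066, 0.1766]]
0.125 17 -0.0064 0.0044
0.13 37 -0.0091 0.0066
[ 5.39527634 14.31610074 -1.44563198] [ 2.32542684 -0.82366983  0.28833815] [[0.4581, 0.8889, 0.0029], [0.8889, -0.4581, 0.0026], [0.0036, 0.0014, -1.0]]
```

View pics/w7.png

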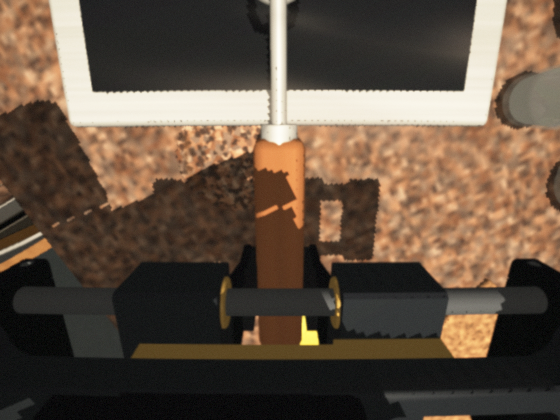

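Steady ~15 N hold against the stops; the loop has come out about 75 mm. Now slack off, centre the tip in the loop and lift.

step_arm:
  rows:
    - [0.0005, 0.0009, 0, 0, 0, 0]
    - [0.0009, 0.0018, 0, 0, 0, 0]
    - [0.0009, 0.0018, 0, 0, 0, 0]
    - [0.0009, 0.0018, 0, 0, 0, 0]
    - [0.0009, 0.0018, 0, 0, 0, 0]
    - [0, 0, 0, 0, 0, 0]

```text
time: 21.5
position: [0.4506, 0.064, 0.2667]
tool_rot: [0.854, 0.521, -0.0, -0.0]
ft_force: [-0.1, 0.4, -1.6]
grip_width: 0.0239
grip_force: 50.0
```

step_arm:
  rows:
    - [0, 0, 0.003, 0, 0, 0]
    - [0, 0, 0.004, 0, 0, 0]
    - [0, 0, 0.005, 0, 0, 0]
    - [0, 0, 0.005, 0, 0, 0]
    - [0, 0, 0, 0, 0, 0]

```text
time: 22.12
position: [0.4508, 0.064, 0.2843]
tool_rot: [0.854, 0.521, 0.0, 0.0]
ft_force: [1.1, 0.0, -1.0]
grip_width: 0.0239
grip_force: 50.0
```

step_arm:
  rows:
    - [0, 0, 0.015, 0, 0, 0]
    - [0, 0, 0.015, 0, 0, 0]
    - [-0.0005, -0.032, 0, 0, 0, -4.9]
    - [-0.0005, -0.032, 0, 0, 0, -4.9]
    - [-0.0005, -0.032, 0, 0, 0, -4.9]
    - [-0.0005, -0.032, 0, 0, 0, -4.9]
    - [-0.0005, -0.032, 0, 0, 0, -4.9]
    - [-0.0005, -0.032, 0, 0, 0, -4.9]
    - [-0.0005, -0.032, 0, 0, 0, -4.9]
    - [-0.0005, -0.032, 0, 0, 0, -4.9]
    - [0, 0, 0, 0, 0, 0]

```text
time: 23.5
position: [0.447, -0.1941, 0.3138]
tool_rot: [0.979, 0.203, 0.001, 0.001]
ft_force: [-1.0, 0.0, -1.1]
grip_width: 0.0235
grip_force: 50.0
```

step_arm:
  rows:
    - [0, 0, -0.04, 0, 0, 0]
    - [0, 0, -0.035, 0, 0, 0]
    - [0, 0, -0.02, 0, 0, 0]
    - [0, 0, -0.01, 0, 0, 0]
    - [0, 0, 0, 0, 0, 0]

```text
time: 24.12
position: [0.4466, -0.1914, 0.2084]
tool_rot: [0.979, 0.205, -0.0, -0.001]
ft_force: [-0.2, -0.2, -1.1]
grip_width: 0.0237
grip_force: 50.0
```

Run:
```python
from h import *
o=get_obs();print(o["position"],R.from_quat(o["tool_rot"]).as_matrix().round(4).tolist())
c=camera("wrist");P=cloud(c,wristT(c,o));q=(P-o["position"])@R.from_quat(o["tool_rot"]).as_matrix()
for x0 in np.arange(.03,.13,.01):
    B=q[(q[...,0]>x0)&(q[...,0]<x0+.01)&(abs(q[...,1])<.004)&(q[...,2]<.175)&(q[...,2]>.12)]
    if len(B):print(x0.round(2),len(B),np.median(B,0).round(4))
```

```text
[ 0.44656995 -0.19137758  0.20841039] [[0.9162, 0.4008, -0.0012], [0.4008, -0.9162, 0.001], [-0.0007, -0.0014, -1.0]]
0.03 344 [3.510e-02 1.000e-04 1.537e-01]
0.04 366 [4.520e-02 1.000e-04 1.537e-01]
0.05 393 [0.0551 0.0002 0.1537]
0.06 415 [ 0.0651 -0.0002  0.154 ]
0.07 415 [0.0749 0.0002 0.1556]
0.08 354 [0.085  0.0007 0.1603]
0.09 371 [0.0952 0.0007 0.1604]
0.1 407 [0.105  0.0003 0.1604]
0.11 422 [0.115  0.0003 0.1604]
0.12 299 [0.1234 0.0007 0.1603]
```

step_arm:
  rows:
    - [0, 0, -0.006, 0, 0, 0]
    - [0, 0, -0.004, 0, 0, 0]
    - [0, 0, -0.002, 0, 0, 0]
    - [0, 0, -0.001, 0, 0, 0]
    - [0, 0, 0, 0, 0, 0]

```text
time: 24.8
position: [0.4467, -0.192, 0.1957]
tool_rot: [0.979, 0.204, -0.0, -0.0]
ft_force: [0.8, -0.1, -1.8]
grip_width: 0.0236
grip_force: 50.0
```

step_arm:
  rows:
    - [0, 0, -0.0007, 0, 0, 0]
    - [0, 0, -0.0003, 0, 0, 0]
    - [0, 0, 0, 0, 0, 0]

```text
time: 25.18
position: [0.4467, -0.192, 0.1948]
tool_rot: [0.979, 0.204, 0.0, 0.0]
ft_force: [0.9, -0.4, -0.8]
grip_width: 0.024
grip_force: 50.0
```

step_arm:
  rows:
    - [0, 0, 0, 0, 0, 0]
    - [0, 0, 0, 0, 0, 0]
    - [0, 0, 0, 0, 0, 0]
    - [0, 0, 0, 0, 0, 0]
  jaw: 0.06

```text
time: 25.68
position: [0.4467, -0.192, 0.1948]
tool_rot: [0.979, 0.204, 0.0, 0.0]
ft_force: [-0.3, 0.4, -0.4]
grip_width: 0.0547
grip_force: 0.0
```

step_arm:
  rows:
    - [0, 0, 0.01, 0, 0, 0]
    - [0, 0, 0.03, 0, 0, 0]
    - [0, 0, 0.05, 0, 0, 0]
    - [0, 0, 0.06, 0, 0, 0]
    - [0, 0, 0.05, 0, 0, 0]
    - [0, 0, 0, 0, 0, 0]

```text
time: 26.42
position: [0.4474, -0.1923, 0.3994]
tool_rot: [0.979, 0.204, 0.004, 0.004]
ft_force: [0.1, 0.1, 0.0]
grip_width: 0.0598
grip_force: 0.0
```

Run:
```python
from h import *
o=get_obs();print(o["time"],o["position"]);c=camera("wrist");P=cloud(c,wristT(c,o))
a=c["pixels"]
for r in cut_out("oven_hook","wrist")[:1]:
    Q=P[r["region"]&(c["depth"]>0)];t=Q[Q[:,2]>.037];print(r["confidence"],np.median(t[:,2]))
    rr=cv2.minAreaRect(Q[Q[:,2]>.02][:,:2].astype(np.float32)*1000);print(np.round(rr[0],1),np.round(rr[1],1),rr[2])
s=camera("scene");p=s["pixels"]
cv2.imwrite("pics/end.png",np.hstack([cv2.resize(a,(400,300)),cv2.resize(p[90:370,170:380],(400,533))[:300]]) )
cv2.imwrite("pics/end.png",cv2.resize(p[90:370,170:380],(450,600),interpolation=2))
S=cloud(s)
for l in["lemon","salt_shaker","jar_small","tin_red","tray_onion","tray_garlic"]:
    for r in cut_out(l,"scene")[:2]:
        print(l,round(r["confidence"],2),np.median(S[r["region"]&(s["depth"]>0)],0).round(3))
```

```text
26.425 [ 0.44736533 -0.19234133  0.39940028]
0.88 0.040775337686220436
[ 492.  -172.1] [185.8  23.8] 23.850126266479492
lemon 0.57 [ 0.425 -0.044  0.041]
salt_shaker 0.7 [0.657 0.042 0.047]
salt_shaker 0.5 [ 0.682 -0.051  0.063]
jar_small 0.88 [ 0.682 -0.051  0.06 ]
tin_red 0.77 [ 0.581 -0.375  0.054]
tin_red 0.68 [ 0.425 -0.044  0.041]
tray_onion 0.69 [0.658 0.042 0.046]
tray_onion 0.58 [0.577 0.211 0.095]
tray_garlic 0.58 [0.613 0.223 0.09 ]
tray_garlic 0.45 [0.636 0.265 0.105]
```

View pics/end.png

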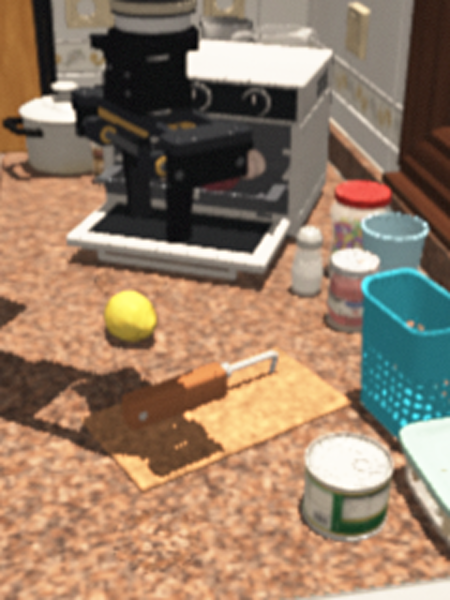

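The hook lies flat on the mat at about crop (125–275, 355–425). The tray is out on its runners with vegetables visible, and the other things are where they were. Handing in.

```bash
python3 -c "
from rig import hand_in
print(hand_in())"
```

```text
the job is handed in; nothing more can be done
None
```

The tray was drawn out about 75 mm to its stops and held there at about 15 N; the hook is unhooked and lying flat on the cork mat, the lemon, salt shaker, tin and jar haven't moved, and the job is handed in (no verdict was returned; the final picture showed vegetables on the tray, but the gripper partly blocked the view).

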